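Isolate the bottle shaker, load a bottle, power it again

ROBOT

A 6-joint arm with a two-finger parallel gripper is mounted at the origin on the work surface. World frame = base frame: x ahead of the robot, y to its left, z up, the work surface at z = 0. Lengths are in m, angles in rad, forces in N, time in s.
With the tool pointing down it reaches from about 0.325 to 0.9 m from the base axis. Payload 6.1 kg.
Tool frame: the origin (TCP) lies on the centre line of the jaws, within the pads' length; the fingertips stand 25 mm ahead of it and the grasp point (between the pads) lies 6 mm ahead of it (env.finger_overhang is the distance from the TCP to the fingertips, in m); z points along the fingers, y is the line along which they close (so a half turn about z gives the same grasp; the last joint's range is limited). The gripper opens to 87 mm and grips with 3 to 60 N. Pads are 19 mm wide; open, the fingers measure 117 mm over their backs; the gripper's body (75 mm by 190 mm) begins 51 mm behind the grasp point.
Start: joints at [1.14, 0.22, 1.526, -0, 1.395, -0.126], TCP at [0.188, 0.596, 0.248] pointing down, gripper open.
Joint ranges: [-2.98, 2.98], [-0.91, 2.08], [0.09, 2.57], [-1.24, 4.39], [0.2, 2.65], [-2.68, 2.68]. Speed limits (rad/s): [2.57, 2.57, 3.01, 3.14, 3.14, 3.14].

INTERFACE

Orientations are given as a rotation vector (axis times angle).
In Python, from rig import env gives the robot as it stands. The module is installed in compiled form; this text tells all that it offers.
- The arm moves only by the shell command python3 -m handwheel 'ROWS' [FORCE]. ROWS is JSON, a list of rows, each a list of 5 numbers: the finger opening in cm, from 0 to 8.7, then the shift along the tool's x, y, z in cm, then the turn about the tool's z in rad. In form: [[grip, dx, dy, dz, yaw], ...]. A call has 1 to 20 rows; each row shifts and turns the commanded pose from where the row before left it, along the tool's axes as they then stand; what a row does not reach is not made up. A row lasts 1/10 s, in which the tool goes at most 50 mm and 8.59 degrees, less where a joint would pass 70% of its speed; a pose out of reach is approached as far as the arm can. A call with a gripper value outside its range is refused whole. The fingers move at their own pace and stop on an object; FORCE is the grip in N (left out, the last holds). Time passes only in rows, so rows that do not move let the fingers close. It gives the time, the measured TCP pose, the force, the opening and the grip force at its end, in the units of the state.
- env.get_obs(): the state, without advancing time (a new reading comes with each control period).
- env.snapshot(name): name is "scene" or "top" or "wrist"; returns the picture (384x512x3 uint8, blue, green, red); there is no depth.
- env.camera_info(name): a dict with "mtx" (3x3 intrinsics, pixels), "rvec" (rotation vector, rad) and "tvec" (3), from world to camera coordinates, as OpenCV has them. Camera axes: x right, y down, z forward; pixel columns grow to the right and rows downward; lengths in m; the calibration is good to about 2 mm. A picture is of the moment at which its call begins: read the wrist's pose just before it. camera_info takes no time and is no camera call; for the wrist camera it gives the pose at the moment of the call.
- env.hand_in(): hands the job in; it is judged then, once.
The state is a dict: "time_s": time; "joint_positions": joint angles; "dq": joint speeds; "joint_efforts": joint torques, N m; "eef_pos": TCP position; "orientation": TCP orientation; "contact_force": force on the tool from outside, world axes, zero at the start; "wrist_torque": the same for the moment, N m; "grip_width": opening from 0.0 (shut) to 1.0 (fully open); "gripper_force": force on a finger pad.
Only numpy, scipy, OpenCV 4.12 (cv2) and the standard library are available. Lean on these libraries where they do the work, as an engineer would, in place of code of your own. Each camera call takes 0.05 s, during which the arm holds its last target. There are 200 camera calls.

TASK

Turn the red handle of the yellow-faced power isolator to off (in line with the black mark), so that the bottle shaker is safe to load. Then stand the amber bottle with the orange cap upright in the shaker's empty cell, on the blue pad, let go of it, and turn the handle back to on (in line with the green mark). Do not tip the bottle over, and leave the other bottles and the things on the bench where they are.

Things in the scene. Friction and masses are not known exactly. Their poses are not given: they have to be found in the camera images.
- isolator: Power isolator fixed on the bench: grey box 130 x 130 mm with a yellow face on top, 75 mm above the bench. Origin: centre of its underside; z up. The handle turns about the box's vertical centre line. A green mark lies at the +x edge of the face (on), a black mark at the +y edge (off). Position and yaw vary.
- handle (a joint): Angle of the red rotary handle, rad: 0 = on (bar points along the isolator's +x, over the green mark), 1.571 = off (along its +y, over the black mark); on to off is counter-clockwise from above. Hard stops at both ends; an over-centre spring holds it at either end and throws it over past the middle; leaving an end takes about 6 N at 65 mm from the axis. Starts at on.
- handle_end (a point): Middle of the outer end face of the handle bar, 90 mm from the axis and 102 mm above the bench. The handle is a one-sided bar 22 mm wide, its underside at 87 mm and its top at 117 mm above the bench, with a round hub of 24 mm radius on the vertical axis.
- shaker: Bottle shaker fixed on the bench: white casing 200 (x) x 280 (y) x 70 mm high, on it an open aluminium carrier 76 x 218 mm with three cells in a row along y (centres at y = -71, 0, +71 mm), each 66 x 66 mm inside, walls 5 mm. Cell floor 90 mm, rim 130 mm above the bench. Origin: centre of its underside, z up. Position and yaw vary.
- pad: Blue square pad, 56 x 56 mm and 3 mm thick, fixed on the floor of the one empty cell and centred in it; which cell varies. Origin: centre of its underside, 90 mm above the bench; z up, same yaw as the shaker.
- bottle: The bottle to load: amber glass bottle with a paper label and an orange cap, standing on the bench. Body 50 mm in diameter up to 94 mm, then a shoulder and a cap 34 mm in diameter from 102 to 120 mm (total height 120 mm); about 0.2 kg. Origin: centre of its underside, z up.
- loaded_a: Amber glass bottle with a black cap standing in one of the carrier's cells (which cells varies), same form and size as bottle. Origin: centre of its underside, z up. Leave it in its cell.
- loaded_b: Amber glass bottle with a black cap standing in one of the carrier's cells (which cells varies), same form and size as bottle. Origin: centre of its underside, z up. Leave it in its cell.
- wash_bottle: Bystander: white wash bottle with a red top, 68 mm in diameter, 180 mm high with its spout. Origin: centre of its underside, z up.
- carton: Bystander: white reagent carton with a blue band, 75 x 60 x 50 mm high. Origin: centre of its underside, z up.
Not all that is in view belongs to the job. Leave any turquoise look-alike of the bottle alone. Of the things shaped like the isolator, the grey one is meant.

How it is judged:
By the outcome, as a careful person would: the job done as asked, in the order asked, and still so for the second after the job is handed in, with the robot touching nothing.
It also fails if it takes over 61 s, if anything falls off the work surface, if the arm or the gripper's body presses on something with over 40 N, if the wrist force passes 120 N, or if a joint passes its speed limit or range.

## Working session

There is one attempt and no reset: what is moved stays moved. The work goes in short steps, Python scripts to look and compute and a shell command to move; the robot and the scene stay as the last step left them, time stands still between calls to the robot, and variables do not carry over. Pictures are saved under pics/ and viewed, at most 10 in all, crops included, and the job is handed in when it is done.

```bash
mkdir -p pics
cat > h.py <<'E'
import numpy as np, cv2
from rig import env
def snap(n,f=None):
    ci=env.camera_info(n); im=env.snapshot(n)
    if f: cv2.imwrite('pics/'+f,im)
    np.savez('%s.npz'%(f or n),im=im,**{k:np.array(v,float) for k,v in ci.items()})
    return im,ci
def ray(ci,uv):
    K=np.array(ci['mtx'],float);R=cv2.Rodrigues(np.array(ci['rvec'],float))[0];t=np.array(ci['tvec'],float).ravel()
    d=R.T@np.linalg.inv(K)@np.array([uv[0],uv[1],1.]); return -R.T@t,d
def onz(ci,uv,z):
    o,d=ray(ci,uv); return o+d*(z-o[2])/d[2]
def proj(ci,P):
    return cv2.projectPoints(np.array(P,float).reshape(-1,3),np.array(ci['rvec'],float),np.array(ci['tvec'],float),np.array(ci['mtx'],float),None)[0].reshape(-1,2)
E
python3 - <<'E'
from h import *
for n in('top','scene'):
    im,ci=snap(n,n+'0.png'); print(n,ray(ci,(256,192)))
o=env.get_obs();print(o['time_s'],o['eef_pos'],o['orientation'],o['joint_positions'],o['contact_force'],env.finger_overhang)
E
```

```text
top (array([0.32237173, 0.01724832, 1.17188092]), array([ 0.20484609, -0.03707173, -0.97832789]))
scene (array([ 1.11046281, -0.6924561 ,  1.28297662]), array([-0.38267306,  0.46543295, -0.79808122]))
0.1 [0.1873404  0.59571236 0.24654329] [-4.76851272e-01 -3.10471071e+00  2.68955310e-03] [ 1.13991453e+00  2.21147991e-01  1.52750215e+00 -1.47242258e-05
  1.39471947e+00 -1.26081815e-01] [-0.2267748  -0.25580639  0.09401793] 0.025
```

View pics/top0.png

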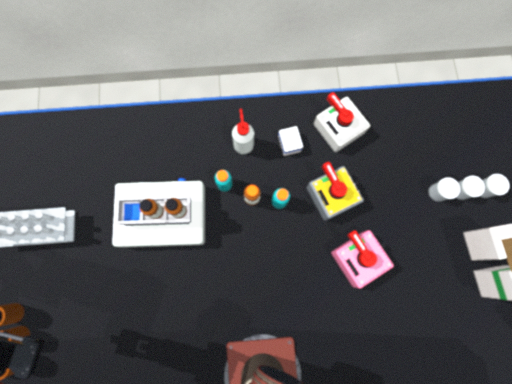

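View pics/scene0.png

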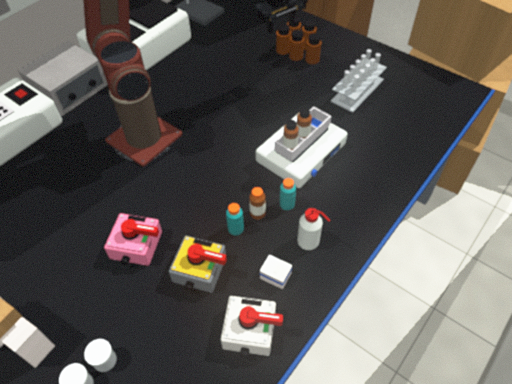

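Top view: the yellow-faced grey isolator is at (336,192), with look-alikes in white at (343,122) and pink at (363,258). The amber bottle with the orange cap is at (252,194), with turquoise look-alikes at (223,181) and (281,198). The shaker is at (158,213) and its blue empty cell at (131,212). I choose the yellow-faced grey isolator and the amber bottle at (252,194).

```bash
cat > m.py <<'E'
from h import *
top=dict(np.load('top0.png.npz')); sc=dict(np.load('scene0.png.npz'))
def comps(im,lo,hi,mn=15):
    h=cv2.cvtColor(im,cv2.COLOR_BGR2HSV); m=cv2.inRange(h,np.array(lo),np.array(hi))
    n,l,s,c=cv2.connectedComponentsWithStats(m)
    return [(c[i].round(1),s[i].tolist(),l==i) for i in range(1,n) if s[i,4]>=mn]
R={'yellow':((22,120,120),(35,255,255),.075),'orange':((5,180,150),(16,255,255),.12),'blue':((105,150,60),(125,255,255),.093),'teal':((85,100,60),(100,255,255),.11),'red':((0,180,100),(4,255,255),.117),'green':((50,100,60),(80,255,255),.075)}
if __name__=='__main__':
  for n,c in(('top',top),('scene',sc)):
    for k,(lo,hi,z) in R.items():
      for ce,s,m in comps(c['im'],lo,hi):
        print(n,k,ce,s,onz(c,ce,z).round(3)[:2])
  # casing & yellow face rects in top
  g=top['im'];
  cr=np.hstack([cv2.resize(g[145:250,205:305],None,fx=4,fy=4,interpolation=2),cv2.resize(g[145:250,290:390],None,fx=4,fy=4,interpolation=2)])
  cv2.imwrite('pics/crop0.png',cr)
E
python3 m.py
```

```text
top yellow [338.3 192.8] [315, 170, 45, 43, 767] [ 0.529 -0.284]
top orange [342.7 186. ] [337, 176, 11, 21, 36] [ 0.541 -0.288]
top orange [251.5 192.3] [245, 184, 14, 16, 91] [ 0.543 -0.009]
top orange [150.6 209.5] [144, 201, 11, 13, 34] [0.514 0.298]
top orange [174.9 209.2] [168, 200, 12, 14, 35] [0.509 0.225]
top orange [  2.1 315.4] [0, 307, 5, 18, 37] [0.244 0.72 ]
top orange [  4.  374.9] [0, 370, 9, 10, 20] [0.089 0.704]
top blue [257.4  95.7] [0, 77, 512, 38, 1157] [ 0.873 -0.055]
top blue [181.2 178.9] [178, 178, 8, 3, 20] [0.608 0.207]
top blue [131.6 211.4] [125, 204, 15, 16, 224] [0.517 0.363]
top teal [224.  183.5] [214, 171, 19, 21, 199] [0.579 0.073]
top teal [278.7 200.7] [271, 188, 20, 21, 188] [ 0.512 -0.09 ]
top red [341. 112.] [327, 93, 26, 32, 258] [ 0.784 -0.316]
top red [242.2 124.5] [238, 109, 10, 26, 144] [0.766 0.003]
top red [334.8 183.6] [322, 162, 24, 36, 272] [ 0.551 -0.266]
top red [363.5 253. ] [348, 231, 28, 35, 284] [ 0.336 -0.323]
top green [324.6 178.9] [322, 177, 6, 5, 19] [ 0.578 -0.247]
top green [351.9 247.1] [350, 245, 5, 5, 16] [ 0.357 -0.
[... 515 characters left out ...]
.944 0.148]
scene blue [315.3 122. ] [312, 119, 9, 7, 40] [0.514 0.374]
scene teal [287.1 197.7] [280, 184, 16, 26, 324] [0.637 0.033]
scene teal [235.1 222.6] [226, 208, 18, 27, 350] [ 0.569 -0.136]
scene red [20.5 93.2] [15, 89, 12, 9, 64] [-0.425 -0.185]
scene red [313.2 214.1] [306, 208, 23, 13, 151] [0.737 0.027]
scene red [135.1 229. ] [122, 219, 36, 18, 309] [ 0.355 -0.336]
scene red [202.4 254.9] [188, 243, 38, 21, 352] [ 0.569 -0.279]
scene red [254.9 316. ] [240, 307, 43, 17, 294] [ 0.797 -0.329]
scene green [144.3 238.4] [142, 236, 5, 6, 19] [ 0.374 -0.329]
scene green [210.5 265.4] [208, 263, 6, 6, 24] [ 0.591 -0.275]
scene green [265.8 327.8] [264, 324, 4, 8, 23] [ 0.829 -0.324]
```

View pics/crop0.png

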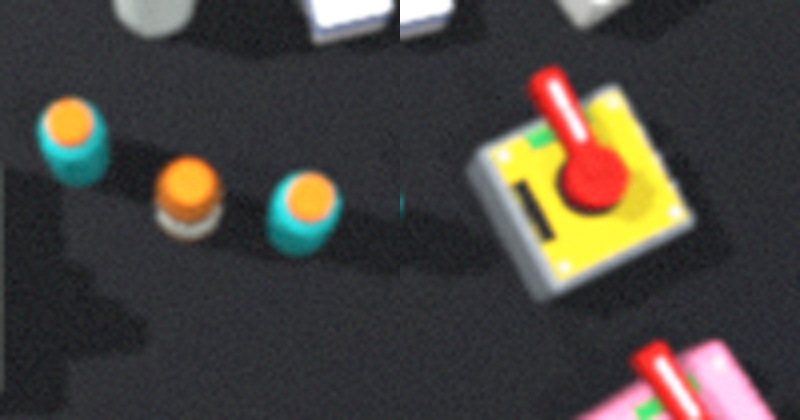

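The crop confirms the choice: an amber bottle with a white label and orange cap, cap at about (252,190), between two turquoise ones. The yellow-faced isolator is grey-sided, with its handle over the green mark.

Run:
```python
from m import *
def tri(a,b):
    (o1,d1),(o2,d2)=ray(top,a),ray(sc,b); s=np.linalg.lstsq(np.c_[d1,-d2],o2-o1,rcond=None)[0]
    p,q=o1+s[0]*d1,o2+s[1]*d2; return ((p+q)/2).round(4),np.linalg.norm(p-q).round(4)
def rect(c,m,z):
    p=cv2.findContours(m.astype(np.uint8),0,1)[0]; p=np.vstack(p).reshape(-1,2)
    w=np.array([onz(c,x,z)[:2] for x in p],np.float32)*1000
    return [np.round(v,1) for v in cv2.minAreaRect(w)]
for c in(top,sc):
    ms=comps(c['im'],*R['yellow'][:2]); M=sum(m[2].astype(np.uint8) for m in ms); print('face',rect(c,M,.075))
    g=[x for x in comps(c['im'],*R['green'][:2]) if np.linalg.norm(onz(c,x[0],.075)[:2]-[.58,-.26])<.05][0][0]; print('green',onz(c,g,.0755).round(3))
# cap: bright orange only
for n,c,(u,v) in(('top',top,(252,192)),('sc',sc,(257,192))):
    h=comps(c['im'],(8,200,215),(20,255,255),10)
    for x in h:
        if np.linalg.norm(x[0]-[u,v])<40: print(n,'cap',x[0],x[1],onz(c,x[0],.12).round(4))
# casing in top
m=comps(top['im'],(0,0,150),(180,50,255),300)
for x in m:
    if abs(x[0][0]-158)<30: print('casing',x[0],x[1],rect(top,x[2],.07))
for x in comps(sc['im'],(0,0,150),(180,50,255),300):
    if abs(x[0][0]-300)<40: print('casing sc',x[0],x[1],rect(sc,x[2],.07))
print('pad top',[ (x[0],onz(top,x[0],.093).round(4)) for x in comps(top['im'],*R['blue'][:2]) if x[0][0]<150])
```

```text
face [array([ 536.6, -280.8]), array([112.1, 114.1]), np.float64(21.9)]
green [ 0.578 -0.246  0.075]
face [array([ 540.1, -278.7]), array([115. , 116.5]), np.float64(21.8)]
green [ 0.592 -0.275  0.075]
top cap [222.  175.4] [219, 172, 7, 8, 32] [0.6027 0.0772 0.12  ]
top cap [251.6 190.3] [246, 185, 13, 12, 96] [ 0.5489 -0.0097  0.12  ]
top cap [282.6 193.5] [279, 191, 7, 7, 22] [ 0.5317 -0.1028  0.12  ]
sc cap [253.4 192. ] [252, 188, 4, 8, 10] [ 0.5465 -0.0191  0.12  ]
sc cap [233.  207.6] [229, 203, 10, 9, 50] [ 0.5344 -0.1027  0.12  ]
casing [159.5 214.3] [112, 181, 92, 66, 4832] [array([511.1, 287.8]), array([282.7, 203.2]), np.float64(87.3)]
casing sc [301.2 149.7] [256, 107, 92, 80, 3016] [array([527.3, 287.4]), array([337.8, 218.4]), np.float64(87.0)]
casing sc [309.9 232.4] [299, 215, 24, 34, 556] [array([751.9,  -1.7]), array([ 67.6, 117.7]), np.float64(32.6)]
casing sc [275.5 269.3] [260, 255, 32, 33, 608] [array([ 744.5, -171.6]), array([81.5, 81. ]), np.float64(11.3)]
pad top [(array([131.6, 211.4]), array([0.5172, 0.3632, 0.093 ]))]
```

```bash
cat >> h.py <<'E'
from scipy.spatial.transform import Rotation as Ro
def to(x,y,z,yaw=None):
    "prints total shift in tool axes cm and tool yaw to bring tool y to world yaw (deg)"
    o=env.get_obs(); R=Ro.from_rotvec(o['orientation']).as_matrix(); e=o['eef_pos']
    cy=np.degrees(np.arctan2(R[1,1],R[0,1]))
    print('t',round(o['time_s'],2),'eef',np.round(e,4),'tool y yaw',cy.round(1),'tilt',R[:,2].round(3),'shift cm',(R.T@(np.array([x,y,z])-e)*100).round(2),
     '' if yaw is None else 'yaw rad %.3f'%(-np.radians((yaw-cy+90)%180-90)),'q6 %.2f'%o['joint_positions'][5],'F',np.round(o['contact_force'],1),'gw',round(float(o['grip_width']),3),'gf',o['gripper_force'])
C=np.array([.538,-.280]);a=np.radians(22);r=np.array([np.cos(a),np.sin(a)]);n=np.array([-r[1],r[0]])
E
python3 -m handwheel '[[0,0,0,0,0.147],[0,0,0,0,0.147],[0,0,0,0,0.147],[0,0,0,0,0.147],[0,0,0,0,0.147],[0,0,0,0,0.147]]' 30
python3 - <<'E'
from h import *
p=C+.065*r-.055*n; print(p); to(*p,.2465,22)
E
```

```text
time_s: 0.7
eef_pos: [0.1874, 0.5959, 0.2468]
orientation: [1.764, 2.599, -0.002]
contact_force: [-0.5, -0.7, -0.1]
grip_width: 0.543
gripper_force: 0.0
[ 0.61887031 -0.30664568]
t 0.7 eef [0.1874 0.5959 0.2468] tool y yaw 21.7 tilt [-0.001 -0.001 -1.   ] shift cm [-99.8    6.8    0.11] yaw rad -0.006 q6 0.76 F [-0.5 -0.7 -0.1] gw 0.543 gf 0.0
```

```bash
python3 -m handwheel '[[0,-5,0.34,0,0],[0,-5,0.34,0,0],[0,-5,0.34,0,0],[0,-5,0.34,0,0],[0,-5,0.34,0,0],[0,-5,0.34,0,0],[0,-5,0.34,0,0],[0,-5,0.34,0,0],[0,-5,0.34,0,0],[0,-5,0.34,0,0],[0,-5,0.34,0,0],[0,-5,0.34,0,0],[0,-5,0.34,0,0],[0,-5,0.34,0,0],[0,-5,0.34,0,0],[0,-5,0.34,0,0],[0,-5,0.34,0,0],[0,-5,0.34,0,0],[0,-5,0.34,0,0],[0,-5,0.34,0,0]]'
python3 - <<'E'
from h import *
im,ci=snap('wrist','w0.png')
p=C+.065*r-.055*n; to(*p,.2465,22)
hsv=cv2.cvtColor(im,cv2.COLOR_BGR2HSV)
m=cv2.inRange(hsv,(22,120,120),(35,255,255)); pts=np.argwhere(m)[:,::-1]
w=np.array([onz(ci,u,.075)[:2] for u in pts],np.float32)*1000
print('face',cv2.minAreaRect(w), 'green,tip proj',proj(ci,[[*(C+.06*r),.075],[*(C+.09*r),.102],[*C,.117]]).round())
E
```

```text
time_s: 2.7
eef_pos: [0.6245, -0.3053, 0.2467]
orientation: [-1.756, -2.603, -0.0]
contact_force: [0.2, -0.5, -0.1]
grip_width: 0.007
gripper_force: 0.0
t 2.75 eef [ 0.6257 -0.3124  0.2439] tool y yaw 21.8 tilt [-0.001 -0.003 -1.   ] shift cm [ 0.79 -0.42 -0.26] yaw rad -0.004 q6 -0.95 F [-5.1 -2.  -0.1] gw 0.003 gf 0.0
face ((519.9033813476562, -278.0335998535156), (161.12576293945312, 308.3089904785156), 71.72708129882812) green,tip proj [[244. 132.]
 [274. 133.]
 [177. 133.]]
```

View pics/w0.png

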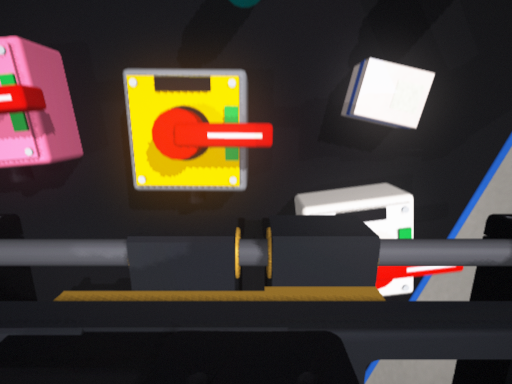

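The wrist view shows the handle bar from the hub (180,133) to its tip (272,133). My projected points are (177,133) and (274,133), so the measurement holds. Next I lower beside the bar and push it counter-clockwise.

```bash
python3 -m handwheel '[[0,0.2,-0.3,0,0],[0,0,0,4,0],[0,0,0,4,0],[0,0,0,3,0],[0,0,0,1.7,0],[0,0,0,0,0],[0,0,0,0,0]]'
python3 - <<'E'
from h import *
p=C+.065*r-.055*n; to(*p,.119,22)
E
```

```text
time_s: 3.45
eef_pos: [0.6212, -0.3025, 0.122]
orientation: [1.755, 2.604, 0.0]
contact_force: [0.3, 0.6, 1.4]
grip_width: 0.008
gripper_force: 0.0
t 3.45 eef [ 0.6212 -0.3025  0.122 ] tool y yaw 22.0 tilt [ 0.001 -0.001 -1.   ] shift cm [-0.29 -0.38  0.3 ] yaw rad 0.001 q6 -0.95 F [0.3 0.6 1.4] gw 0.008 gf 0.0
```

```bash
python3 -m handwheel '[[0,1,-0.4,0.3,0],[0,1,0,0,0],[0,1,0,0,0],[0,1,0,0,0],[0,1,0,0,0],[0,1,0,0,0],[0,1,0,0,0],[0,1,-0.2,0,0],[0,1,-0.5,0,0],[0,1,-0.5,0,0],[0,0.6,-1,0,0],[0,0,0,0,0],[0,0,0,0,0]]'
python3 - <<'E'
from h import *
p=C+.043*r+.054*n; to(*p,.119,22)
im,ci=snap('scene','s1.png')
cv2.imwrite('pics/s1c.png',cv2.resize(im[200:320,130:290],None,fx=4,fy=4))
E
```

```text
time_s: 4.75
eef_pos: [0.5566, -0.2137, 0.1175]
orientation: [-1.757, -2.604, -0.0]
contact_force: [-0.3, 0.0, 0.4]
grip_width: 0.003
gripper_force: 0.0
t 4.75 eef [ 0.5566 -0.2137  0.1175] tool y yaw 22.0 tilt [-0.  0. -1.] shift cm [-0.05  0.09 -0.15] yaw rad -0.000 q6 -0.88 F [-0.3  0.   0.4] gw 0.003 gf 0.0
```

View pics/s1c.png

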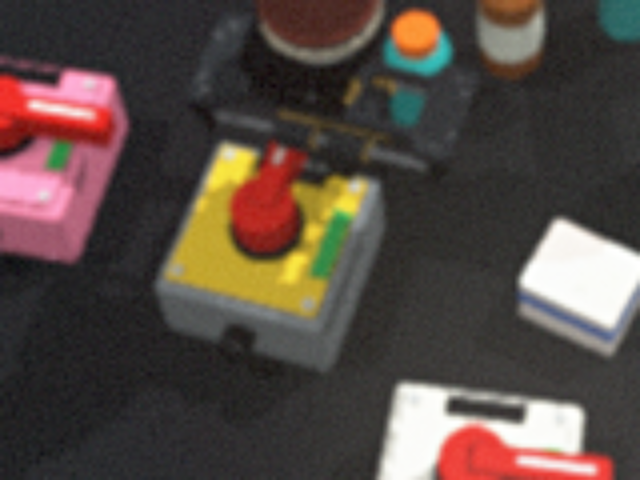

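The handle now points up in the picture, over the black mark, clear of the green one (330,245). It is off. Next I lift, open and go over the bottle.

```bash
python3 -m handwheel '[[0,0,0,-4.5,0],[0,0,0,-4.5,0],[0,0,0,-4.5,0],[8.7,0,0,0,0.144],[8.7,0,0,0,0.144],[8.7,0,0,0,0.144]]'
python3 - <<'E'
from h import *
to(.549,-.010,.25,-2.7)
im,ci=snap('top','t2.png')
import m
ms=m.comps(im,*m.R['red'][:2]); print([(x[0],onz(ci,x[0],.117).round(3)) for x in ms])
print('expected off tip/hub px',proj(ci,[[*(C+.09*n),.117],[*C,.117]]).round(), [x[1] for x in ms])
E
```

```text
time_s: 5.4
eef_pos: [0.5574, -0.2143, 0.2533]
orientation: [2.28, 2.16, 0.001]
contact_force: [-0.2, -0.2, -0.3]
grip_width: 0.199
gripper_force: 0.0
t 5.4 eef [ 0.5574 -0.2143  0.2533] tool y yaw -3.1 tilt [ 0.001 -0.    -1.   ] shift cm [20.36 -1.95  0.32] yaw rad -0.007 q6 -0.45 F [-0.2 -0.2 -0.3] gw 0.199 gf 0.0
[(array([331.2,  99.3]), array([ 0.83 , -0.291,  0.117])), (array([242.2, 124.6]), array([0.765, 0.003, 0.117])), (array([367.5, 258. ]), array([ 0.321, -0.332,  0.117]))]
expected off tip/hub px [[314. 200.]
 [340. 187.]] [[327, 93, 10, 13, 58], [238, 109, 10, 26, 146], [361, 249, 15, 17, 187]]
```

```bash
python3 -m handwheel '[[8.7,4,-0.65,0,0],[8.7,4,-0.65,0,0],[8.7,3,-0.65,0,0],[8.7,0,0,0,0],[8.7,0,0,0,0],[8.7,0,0,0,0]]'
python3 - <<'E'
from h import *
import m
to(.549,-.010,.25,-2.7)
im,ci=snap('wrist','w1.png')
for k in('orange','teal'):
  for x in m.comps(im,*m.R[k][:2],mn=60): print(k,x[0],x[1],onz(ci,x[0],.12).round(4))
print(proj(ci,[.549,-.010,.12]))
im,ci=snap('top','t3.png')
print([(x[0],x[1],onz(ci,x[0],.117).round(3)) for x in m.comps(im,*m.R['red'][:2])])
E
```

```text
time_s: 6.05
eef_pos: [0.543, -0.1042, 0.2526]
orientation: [2.273, 2.168, -0.0]
contact_force: [-0.1, 0.6, 0.9]
grip_width: 0.787
gripper_force: 0.0
t 6.05 eef [ 0.543  -0.1042  0.2526] tool y yaw -2.7 tilt [ 0.    -0.001 -1.   ] shift cm [9.44 0.15 0.26] yaw rad -0.000 q6 -0.28 F [-0.1  0.6  0.9] gw 0.787 gf 0.0
orange [253.2  99.8] [230, 66, 51, 53, 718] [ 0.5467 -0.0195  0.12  ]
teal [300.1  18.6] [276, 0, 60, 44, 1843] [0.5893 0.0437 0.12  ]
teal [243.7 170.4] [218, 152, 47, 53, 959] [ 0.5345 -0.0832  0.12  ]
[[255.31487791  88.44564047]]
[(array([340.8, 110.1]), [327, 93, 26, 31, 209], array([ 0.79 , -0.317,  0.117])), (array([242.2, 124.6]), [238, 109, 10, 25, 141], array([0.765, 0.003, 0.117])), (array([340.1, 189.7]), [336, 183, 10, 15, 116], array([ 0.53 , -0.279,  0.117])), (array([314.1, 199.7]), [312, 198, 5, 5, 15], array([ 0.506, -0.197,  0.117])), (array([363.6, 252.9]), [349, 231, 27, 35, 282], array([ 0.336, -0.323,  0.117]))]
```

View pics/w1.png

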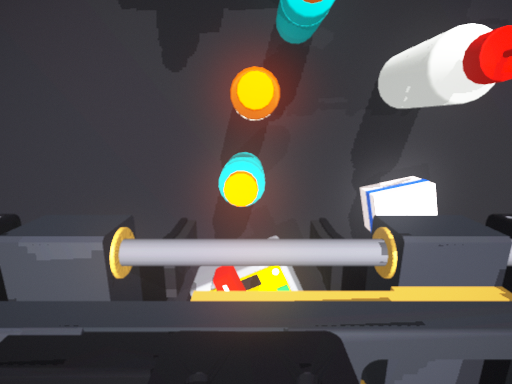

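The cap is centred at (255,89) and the projection predicts (255,88). In the top view the handle tip is at (314,200), as expected for off. Next I reach down and grasp the bottle.

```bash
python3 -m handwheel '[[8.7,4,0.15,0,0],[8.7,4,0,0,0],[8.7,1.4,0,0,0],[8.7,0,0,0,0],[8.7,0,0,0,0]]'
python3 - <<'E'
from h import *
to(.549,-.010,.083,-2.7)
E
```

```text
time_s: 6.65
eef_pos: [0.5488, -0.0106, 0.2525]
orientation: [2.274, 2.167, -0.001]
contact_force: [0.4, 0.3, 0.1]
grip_width: 1.002
gripper_force: 0.0
t 6.65 eef [ 0.5488 -0.0106  0.2525] tool y yaw -2.7 tilt [-0.    -0.001 -1.   ] shift cm [ 0.07  0.02 16.95] yaw rad -0.001 q6 -0.11 F [0.4 0.3 0.1] gw 1.002 gf 0.0
```

```bash
python3 -m handwheel '[[8.7,0.05,0,4,0],[8.7,0,0,4,0],[8.7,0,0,4,0],[8.7,0,0,3,0],[8.7,0,0,1.9,0],[8.7,0,0,0,0],[8.7,0,0,0,0],[4,0,0,0,0],[4,0,0,0,0],[4,0,0,0,0],[4,0,0,0,0],[4,0,0,0,0],[4,0,0,0,0],[4,0,0,0,0],[4,0,0,0,0]]' 25
python3 - <<'E'
from h import *
to(.549,-.010,.083,-2.7)
E
```

```text
time_s: 8.15
eef_pos: [0.5489, -0.009, 0.0837]
orientation: [2.274, 2.167, 0.0]
contact_force: [-0.2, 0.3, 2.7]
grip_width: 0.565
gripper_force: 24.9
t 8.15 eef [ 0.5489 -0.009   0.0837] tool y yaw -2.7 tilt [ 0. -0. -1.] shift cm [-0.1   0.02  0.07] yaw rad -0.001 q6 -0.11 F [-0.2  0.3  2.7] gw 0.565 gf 24.93217661147355
```

```bash
python3 -m handwheel '[[4,0,0,-1,0],[4,0,0,-2,0],[4,0,0,-3,0],[4,0,0,-3,0],[4,0,0,-3,0],[4,0,0,-3,0],[4,0,0,-3,0],[4,0,0,-3,0],[4,0,0,-3,0],[4,0,0,-2,0],[4,3,0,0,0],[4,3,-0.3,0,0],[4,4,-0.3,0,0],[4,4,-0.3,0,0],[4,3,-0.3,0,0],[4,2,-0.3,0,0],[4,1,-0.3,0,0],[4,0,0,0,0],[4,0,0,0,0],[4,0,0,0,0]]'
python3 - <<'E'
from h import *
import m
to(.515,.359,.34,-2.7)
im,ci=snap('wrist','w2.png')
S=np.array([.511,.288]);b=np.radians(-2.7);X=np.array([np.cos(b),np.sin(b)]);Y=np.array([-X[1],X[0]])
for x in m.comps(im,*m.R['blue'][:2],mn=60): print('blue',x[0],x[1],onz(ci,x[0],.093).round(4))
print('pad proj',proj(ci,[[*(S+.071*Y),.093]]+[[*(S+Y*v+X*u),.13] for u,v in((.038,.109),(-.038,.109),(-.038,-.109),(.038,-.109))]).round(1).tolist())
im,ci=snap('scene','s2.png'); im,ci=snap('top','t4.png')
E
```

```text
time_s: 10.15
eef_pos: [0.5405, 0.1905, 0.3436]
orientation: [2.275, 2.166, -0.001]
contact_force: [1.4, 0.5, -1.0]
grip_width: 0.566
gripper_force: 24.9
t 10.15 eef [0.5405 0.1905 0.3436] tool y yaw -2.8 tilt [-0. -0. -1.] shift cm [16.71 -3.38  0.35] yaw rad -0.002 q6 0.25 F [ 1.4  0.5 -1. ] gw 0.566 gf 24.937960661191028
blue [487.  113.9] [467, 0, 41, 236, 1612] [0.8491 0.2504 0.093 ]
blue [225.9  34.9] [203, 11, 46, 49, 2187] [0.5151 0.3606 0.093 ]
blue [303.  147.1] [300, 140, 7, 16, 104] [0.6086 0.2194 0.093 ]
blue [449.7 371.7] [446, 359, 8, 25, 112] [ 0.8498 -0.1634  0.093 ]
pad proj [[225.4, 36.4], [256.7, -12.8], [185.7, -12.6], [196.3, 186.2], [256.7, 186.0]]
```

View pics/w2.png

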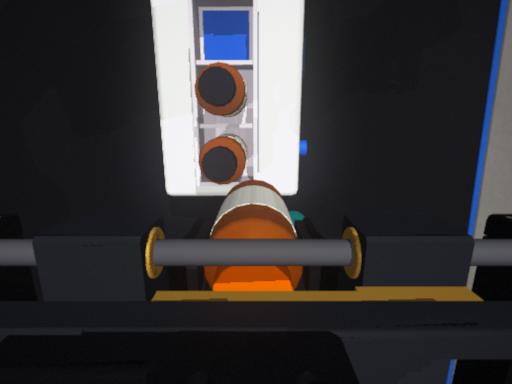

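The blue pad at (226,35) is wholly visible, and the ray gives (0.515,0.361), 2 mm from the casing-based estimate. The two black-capped bottles are at (220,90) and (222,160). I check the held bottle's offset and move over the cell.

```bash
python3 -m handwheel '[[4,3,-0.8,0,0],[4,4,-0.8,0,0],[4,4,-0.9,0,0],[4,3,-0.9,0,0],[4,2,0,0,0],[4,0.8,0,0,0],[4,0,0,0,0],[4,0,0,0,0]]'
python3 - <<'E'
from h import *
ci=np.load('w2.png.npz'); print('far bottom edge',onz(ci,(252,181.5),.26)-np.array([.5405,.1905,0]), proj(ci,[.5405,.1905+.025,.26]))
to(.515,.360,.178,-2.7)
im,ci=snap('top','t5.png')
E
```

```text
time_s: 11.1
eef_pos: [0.5148, 0.36, 0.3434]
orientation: [2.275, 2.166, -0.001]
contact_force: [0.1, -0.6, -1.8]
grip_width: 0.566
gripper_force: 24.9
far bottom edge [-0.0004209   0.02001458  0.26      ] [[252.21256591 175.25653325]]
t 11.1 eef [0.5148 0.36   0.3434] tool y yaw -2.8 tilt [-0.    -0.001 -1.   ] shift cm [ 0.02  0.02 16.54] yaw rad -0.002 q6 0.53 F [ 0.1 -0.6 -1.8] gw 0.566 gf 24.9381001915026
```

Run:
```python
from h import *
for f in('w2.png.npz',):
    d=np.load(f); print(d['im'][172:200:2,252].tolist())
im,ci=snap('wrist','w3.png')
print(proj(ci,[[.5148,.36+.025,.26],[.5148,.36+.02,.26]]).round(1)); print(im[170:192:2,252].tolist())
sc=dict(np.load('s2.png.npz'));import m
for x in m.comps(sc['im'],(5,150,80),(18,255,255),20): 
    print(x[0],x[1])
print(proj(sc,[[.5405,.1905,.26],[.5405,.1905,.38],[.5405,.1855,.26]]).round(1))
cv2.imwrite('pics/cmp.png',np.hstack([cv2.resize(im[140:220,200:300],None,fx=4,fy=4),cv2.resize(sc['im'][20:120,250:350],(320,320))]))
```

```text
[[167, 160, 168], [166, 161, 168], [123, 118, 124], [104, 101, 104], [49, 65, 103], [47, 67, 111], [48, 69, 113], [154, 164, 166], [160, 169, 169], [160, 168, 169], [159, 168, 168], [158, 168, 167], [159, 168, 167], [158, 168, 167]]
[[252.2 175.1]
 [252.5 181.3]]
[[236, 121, 64], [245, 131, 65], [244, 129, 64], [245, 130, 66], [244, 128, 62], [77, 80, 109], [63, 75, 112], [62, 76, 113], [174, 183, 183], [179, 186, 186], [179, 186, 186]]
[280.5  41.5] [276, 31, 10, 22, 110]
[317.   51.8] [313, 41, 9, 22, 86]
[296.8  88.5] [293, 86, 9, 6, 32]
[293.6  99.2] [288, 92, 13, 16, 129]
[306.9 119.2] [303, 116, 8, 7, 29]
[292.8 131.1] [287, 127, 11, 7, 30]
[287.7 182.8] [283, 179, 10, 9, 78]
[233.3 207.6] [227, 203, 13, 11, 106]
[189.8 248.5] [187, 241, 8, 18, 24]
[[293.6 120.1]
 [295.6  89.7]
 [292.7 121. ]]
```

View pics/cmp.png

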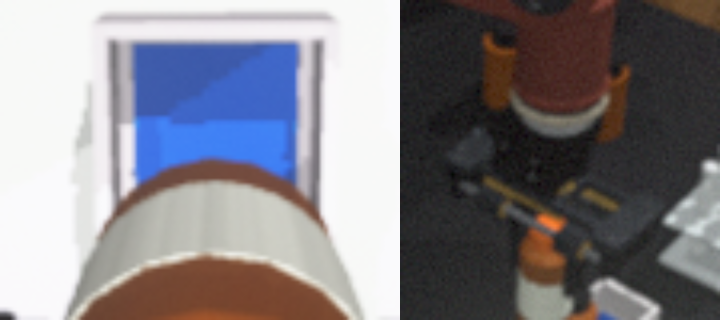

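The bottom rim of the held bottle reads row 179–180, so the bottle sits about 3 mm behind the TCP along y, and there is no tilt. I correct by 0.25 cm and descend.

```bash
python3 -m handwheel '[[4,0.25,0,2,0],[4,0,0,3,0],[4,0,0,3,0],[4,0,0,3,0],[4,0,0,2.5,0],[4,0,0,1.5,0],[4,0,0,0.8,0],[4,0,0,0.4,0],[4,0,0,0,0],[4,0,0,0,0]]'
python3 - <<'E'
from h import *
to(.515,.3625,.1775,-2.7)
E
```

```text
time_s: 12.2
eef_pos: [0.5153, 0.3639, 0.183]
orientation: [2.274, 2.167, 0.003]
contact_force: [0.4, -0.1, -1.6]
grip_width: 0.567
gripper_force: 24.9
t 12.2 eef [0.5153 0.3639 0.183 ] tool y yaw -2.8 tilt [ 0.002  0.001 -1.   ] shift cm [-0.14 -0.03  0.55] yaw rad -0.001 q6 0.54 F [ 0.4 -0.1 -1.6] gw 0.567 gf 24.937947960861493
```

```bash
python3 -m handwheel '[[4,-0.1,0,0.2,0],[4,0,0,0.2,0],[4,0,0,0.1,0],[4,0,0,0,0],[4,0,0,0,0]]'
python3 - <<'E'
from h import *
to(.515,.3625,.1772,-2.7)
E
```

```text
time_s: 12.7
eef_pos: [0.5146, 0.3626, 0.1768]
orientation: [2.274, 2.167, 0.0]
contact_force: [1.0, 0.1, -0.1]
grip_width: 0.563
gripper_force: 24.9
t 12.7 eef [0.5146 0.3626 0.1768] tool y yaw -2.7 tilt [ 0.  0. -1.] shift cm [-0.01  0.04 -0.04] yaw rad -0.001 q6 0.54 F [ 1.   0.1 -0.1] gw 0.563 gf 24.932800055248663
```

Fz went from -1.8 to about 0 at the expected height, so the bottle stands on the pad. Release and lift.

```bash
python3 -m handwheel '[[5.2,0,0,0,0],[5.6,0,0,0,0],[6.2,0,0,0,0],[7.5,0,0,0,0],[7.5,0,0,0,0],[7.5,0,0,0,0],[7.5,0,0,-1.5,0],[7.5,0,0,-3,0],[7.5,0,0,-4,0],[7.5,0,0,-4,0],[7.5,0,0,-2,0],[7.5,0,0,0,0]]'
python3 - <<'E'
from h import *
p=C+.022*r+.065*n; p2=C+.065*n-.055*r; print(p2); to(*p2,.32,22)
im,ci=snap('wrist','w4.png')
E
```

```text
time_s: 13.9
eef_pos: [0.5162, 0.3635, 0.328]
orientation: [2.272, 2.166, 0.014]
contact_force: [0.4, -0.1, -0.2]
grip_width: 0.859
gripper_force: 0.0
[ 0.46265546 -0.24033641]
t 13.9 eef [0.5162 0.3635 0.328 ] tool y yaw -2.8 tilt [ 0.008  0.004 -1.   ] shift cm [-60.57  -2.46   0.48] yaw rad -0.432 q6 0.54 F [ 0.4 -0.1 -0.2] gw 0.859 gf 0.0
```

```bash
python3 -m handwheel '[[0,0,0,0,0.1425],[0,0,0,0,0.1425],[0,0,0,0,0.1425],[0,0,0,0,0.1425],[0,0,0,0,0.1425],[0,0,0,0,0.1425],[0,0,0,0,0.1425],[0,0,0,0,0.1425],[0,0,0,0,0]]'
python3 - <<'E'
from h import *
p2=C+.065*n-.055*r; to(*p2,.25,112)
E
```

```text
time_s: 14.85
eef_pos: [0.5138, 0.3621, 0.3195]
orientation: [3.084, 0.595, -0.005]
contact_force: [-0.7, 0.3, -0.4]
grip_width: 0.125
gripper_force: 0.0
t 14.85 eef [0.5138 0.3621 0.3195] tool y yaw -68.1 tilt [-0.003 -0.002 -1.   ] shift cm [-27.16  54.01   7.06] yaw rad -0.002 q6 1.68 F [-0.7  0.3 -0.4] gw 0.125 gf 0.0
```

```bash
python3 -m handwheel '[[0,-1.94,3.86,0,0],[0,-1.94,3.86,0,0],[0,-1.94,3.86,0,0],[0,-1.94,3.86,0,0],[0,-1.94,3.86,0,0],[0,-1.94,3.86,0,0],[0,-1.94,3.86,0,0],[0,-1.94,3.86,1,0],[0,-1.94,3.86,1,0],[0,-1.94,3.86,1,0],[0,-1.94,3.86,1,0],[0,-1.94,3.86,1,0],[0,-1.94,3.86,1,0],[0,-1.94,3.86,1,0],[0,0,0,0,0],[0,0,0,0,0],[0,0,0,0,0]]' 30
python3 - <<'E'
from h import *
p2=C+.065*n-.055*r; to(*p2,.119,112)
im,ci=snap('scene','s3.png'); im2,c2=snap('top','t6.png')
cv2.imwrite('pics/chk.png',np.hstack([cv2.resize(im[90:210,230:350],(380,380)),cv2.resize(im2[165:265,105:205],(380,380))]))
print(proj(c2,[[.515,.36,.213]]),proj(ci,[[.515,.36,.213]]))
E
```

```text
time_s: 16.55
eef_pos: [0.4643, -0.2393, 0.2512]
orientation: [-3.083, -0.601, 0.001]
contact_force: [0.1, -0.2, 0.2]
grip_width: 0.004
gripper_force: 0.0
t 16.55 eef [ 0.4643 -0.2393  0.2512] tool y yaw -67.9 tilt [-0.001  0.001 -1.   ] shift cm [-0.19  0.05 13.22] yaw rad 0.001 q6 0.56 F [ 0.1 -0.2  0.2] gw 0.004 gf 0.0
[[118.66408261 205.40062746]] [[316.36866029  98.44023069]]
```

View pics/chk.png

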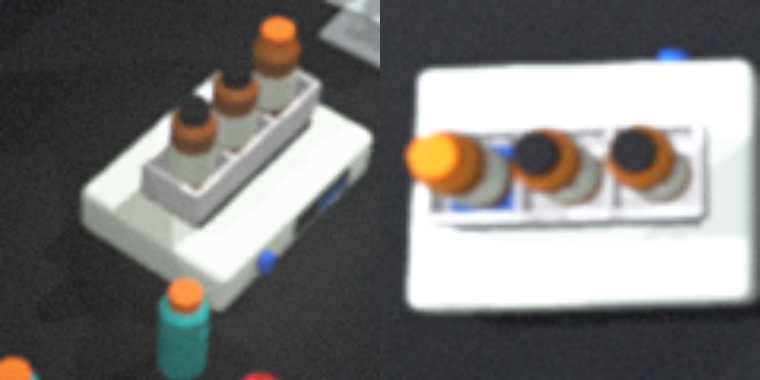

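Both views show the orange-capped bottle standing upright in the end cell: cap at (119,206) in the top view against (119,205) predicted. The black-capped bottles are still in place. Next I lower on the far side of the handle and push it back clockwise.

```bash
python3 -m handwheel '[[0,0,0,4,0],[0,0,0,4,0],[0,0,0,3.2,0],[0,0,0,2,0],[0,0,0,0,0],[0,0,0,0,0]]'
python3 - <<'E'
from h import *
p2=C+.065*n-.055*r; to(*p2,.119,112)
E
```

```text
time_s: 17.25
eef_pos: [0.4649, -0.2396, 0.1202]
orientation: [3.083, 0.6, 0.0]
contact_force: [0.8, -0.8, 0.6]
grip_width: 0.009
gripper_force: 0.0
t 17.25 eef [ 0.4649 -0.2396  0.1202] tool y yaw -68.0 tilt [ 0. -0. -1.] shift cm [-0.24 -0.01  0.12] yaw rad 0.001 q6 0.56 F [ 0.8 -0.8  0.6] gw 0.009 gf 0.0
```

```bash
python3 -m handwheel '[[0,1,0,0.1,0],[0,1,0,0,0],[0,1,0,0,0],[0,1,0,0,0],[0,1,0,0,0],[0,1,0,0,0],[0,1,0,0,0],[0,1,0.2,0,0],[0,1,0.5,0,0],[0,1,0.5,0,0],[0,0.6,1,0,0],[0,0,0,0,0],[0,0,0,0,0],[0,0,0,-4,0],[0,0,0,-4,0],[0,0,0,-4,0],[0,-4,0,0,0],[0,-4,-4,0,0],[0,-4,-4,0,0],[0,0,0,0,0]]'
python3 - <<'E'
from h import *
import m
im,ci=snap('top','t7.png'); s,cs=snap('scene','s4.png')
print([(x[0],x[1]) for x in m.comps(im,*m.R['red'][:2])],proj(ci,[[*(C+.09*r),.117],[*C,.117]]).round())
print(env.get_obs()['eef_pos'],env.get_obs()['time_s'])
cv2.imwrite('pics/fin.png',np.hstack([im[80:300,100:400],s[80:300,150:350]]))
E
```

```text
time_s: 19.25
eef_pos: [0.4356, -0.1931, 0.2359]
orientation: [-3.08, -0.596, 0.008]
contact_force: [0.3, 0.3, -1.0]
grip_width: 0.008
gripper_force: 0.0
[(array([341. , 112.1]), [327, 93, 26, 32, 258]), (array([242.3, 124.7]), [238, 109, 10, 26, 142]), (array([326.4, 167.9]), [322, 162, 11, 14, 61]), (array([353.5, 237.6]), [349, 231, 11, 16, 59])] [[326. 162.]
 [340. 187.]]
[ 0.44116036 -0.19630086  0.2388806 ] 19.35
```

View pics/fin.png

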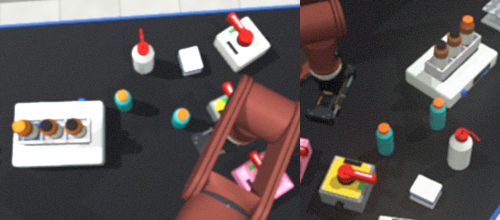

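The handle tip is back at (322–333,162) in the top view, the same as at the start (on). The bottle stands in its cell, the other things are where they were, and the arm is clear.

```bash
python3 -c "
from rig import env
print(env.hand_in())"
```

```text
the job is handed in; nothing more can be done
None
```

The job is handed in after about 19 s of robot time: I turned the isolator off, stood the orange-capped bottle upright on the blue pad and let go, then turned the handle back to on; the final pictures show all of this, with everything else where it was.

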